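# Draw a lino blank from the magazine and set it on the bench hook

### The job

Get one lino blank ready for cutting: pull the bottom blank, the one whose end sticks out, straight out through the slot of the plywood magazine, so that the other blanks drop down and stay lying in the magazine. Lay it flat, lino side up, on the board of the bench hook and push it up so that one long side is snug along the raised fence, about midway along the fence. Let go, and leave the other things on the table where they are.

Things in the scene. Friction and masses are not known exactly. Their poses are not given: they have to be found in the camera images.
- magazine: plywood magazine screwed to the table, 146 x 118 mm, walls to z 60 mm. Origin on the table under the middle of the stack; -x points out of the mouth. Floor top 12 mm above the table; inside the walls x -67..+67, y -30..+30 mm. Two front lips (outer face x = -73 mm, the base ends there too) hang down to z 29 mm: only the bottom blank passes beneath, pulled along -x. Bare table in front.
- blank_bottom: bottom lino blank: rigid board 130 (its x) x 56 (its y) x 13 mm (z), about 0.09 kg, pale wood below, grey-green lino on top. Origin at the centre of its underside. At first it lies on the magazine floor, parallel to the magazine, its -x end 35 to 43 mm beyond the front lips, three blanks resting on it.
- blank_2: identical blank, number 2 from the bottom of the stack; origin at the centre of its underside. Falls one blank thickness (13 mm) when the bottom one is out.
- blank_3: identical blank, number 3 from the bottom of the stack; origin at the centre of its underside. Falls one blank thickness (13 mm) when the bottom one is out.
- blank_4: identical blank, number 4 from the bottom of the stack; origin at the centre of its underside. Falls one blank thickness (13 mm) when the bottom one is out.
- bench_hook: wooden bench hook fixed to the table, 155 (x) x 200 mm (y): flat board with a raised fence along its +x edge. Origin on the table under the middle of the board. Board top 12 mm above the table; fence along y over the whole 200 mm, from x = +55 mm (working face) to +77 mm, its top 30 mm above the table. Free board in front: x -78 to +55 mm.
- baren: bystander, loose: the nearer of two round brown wooden rubbing pads with a bow handle, 94 x 94 x 42 mm; origin at the centre of its underside
- ink_jar_blue: bystander, loose: blue ink jar with black lid, 60 x 60 x 66 mm; origin at the centre of its underside
- gouge: bystander, loose: lino gouge with dark red mushroom handle, 108 x 26 x 26 mm; origin at the centre of its underside
Things that resemble listed ones, but are neither listed nor needed, are in the scene too. Leave any blue look-alike of the blank_bottom alone.

How it is judged:
By the outcome, as a careful person would: the job done as asked, in the order asked, and still so for the second after the job is handed in, with the robot touching nothing.
It also fails if it takes over 56 s, if anything falls off the work surface, if the arm or the gripper's body presses on something with over 40 N, if the wrist force passes 120 N, or if a joint passes its speed limit or range.

### The arm

A 7-joint arm with a two-finger parallel gripper is mounted at the origin on a cart in front of the work surface, level with it; the furniture and walls round the work are solid. World frame = base frame: x ahead of the robot, y to its left, z up, the work surface at z = 0. Lengths are in m, angles in rad, forces in N, time in s.
With the tool pointing down it reaches from about 0.4 to 0.9 m from the base axis. Payload 5.6 kg.
Tool frame: the origin (TCP) lies between the finger pads; the fingertips stand 14 mm ahead of it and the grasp point (between the pads) lies 5 mm behind it; z points along the fingers, y is the line along which they close (so a half turn about z gives the same grasp; the last joint's range is limited). The gripper opens to 92 mm and grips with 3 to 60 N. Pads are 20 mm wide; open, the fingers measure 128 mm over their backs; the gripper's body (75 mm by 189 mm) begins 69 mm behind the grasp point.
Start: joints at [-1.31, 0.468, -0.012, 1.603, 0.006, 1.071, -0.056], TCP at [0.194, 0.62, 0.19] pointing down, gripper open.
Joint ranges: [-2.53, 2.53], [-0.31, 2.02], [-1.57, 1.55], [0.28, 2.44], [-1.29, 4.43], [0.15, 1.84], [-2.92, 2.92]. Speed limits (rad/s): [2.57, 2.57, 3.14, 3.14, 3.14, 3.14, 3.14].

### API

Orientations are given as a unit quaternion [x, y, z, w].
In Python, from station import robot gives the robot as it stands. The module is installed in compiled form; this text tells all that it offers.
- The arm moves only by the tool play_rows, never from a script. Its argument "steps" is a list of rows, each an object of numbers: "dx", "dy", "dz": the shift along the tool's x, y, z in m; "wx", "wy", "wz": the turn, a rotation vector about the tool's x, y, z in degrees; "hand": the gripper command: -1 is fully open, 1 is shut, values between are in proportion. In form: [{"dx": .., "dy": .., "dz": .., "wx": .., "wy": .., "wz": .., "hand": ..}, ...]. A call has 1 to 12 rows; each row shifts and turns the commanded pose from where the row before left it, along the tool's axes as they then stand; what a row does not reach is not made up. A row lasts 1/12 s, in which the tool goes at most 41.7 mm and 7.16 degrees, less where a joint would pass 70% of its speed; a pose out of reach is approached as far as the arm can. A call is refused whole if a number of a shift passes 0.0417 or a number of a turn 7.16, either way. A call with a gripper value outside its range is refused whole. The fingers move at their own pace and stop on an object; "force" is the grip in N (left out, the last holds). Time passes only in rows, so rows that do not move let the fingers close. It gives the time, the measured TCP pose, the force, the opening and the grip force at its end, in the units of the state.
- robot.sense(): the state, without advancing time (a new reading comes with each control period).
- robot.capture(name): name is "scene" or "top" or "wrist"; returns the picture (420x560x3 uint8, red, green, blue); there is no depth.
- robot.get_calibration(name): a dict with "fx", "fy", "cx", "cy" (pixels), "T" (4x4, takes a point from camera to world coordinates). Camera axes: x right, y down, z forward; pixel columns grow to the right and rows downward; lengths in m; the calibration is good to about 2 mm. The wrist camera is an equidistant fisheye: a pixel r from the principal point sees the ray r / f radians off the axis. A picture is of the moment at which its call begins: read the wrist's pose just before it. get_calibration takes no time and is no camera call; for the wrist camera it gives the pose at the moment of the call.
- robot.hand_in(): hands the job in; it is judged then, once.
Trained networks look in the newest picture that a camera, given by its name, has taken for a name from the list of things; names that differ only in an ending like _2 or _b are one class to them, and where a whole thing is asked for, a point or a joint stands for the part that bears it (a point fixed in the world has none). Each returns a list of dicts, best first, with "score" (0 to 1); they miss things now and then, are a little off and sometimes report something else, mostly with a low value. They report only what shows in the picture. A call takes as long as a camera call. They do not tell look-alikes from the thing itself.
- robot.search_frame(query, camera): "pixel" ([row, column] in pixels, amid what is visible of it).
- robot.tip_of(query, camera): "pixel" ([row, column] in pixels: a listed point, or the origin of a listed thing).
The state is a dict: "time_s": time; "q": joint angles; "qd": joint speeds; "joint_efforts": joint torques, N m; "eef_pos": TCP position; "orientation": TCP orientation; "wrist_force": force on the tool from outside, world axes, zero at the start; "wrist_torque": the same for the moment, N m; "opening": finger opening in m; "finger_force": force on a finger pad.
Only numpy, scipy, OpenCV 4.12 (cv2) and the standard library are available. Lean on these libraries where they do the work, as an engineer would, in place of code of your own. Each camera call takes 0.05 s, during which the arm holds its last target. There are 200 camera calls.

## Working session

There is one attempt and no reset: what is moved stays moved. The work goes in short steps, Python scripts to look and compute and a tool call to move; the robot and the scene stay as the last step left them, time stands still between calls to the robot, and variables do not carry over. Pictures are saved under pics/ and viewed, at most 10 in all, crops included, and the job is handed in when it is done.

Besides the shell and the picture viewer there is one more tool, called after "Emit:" by a JSON object that holds its "method" and its "body". play_rows: Moves the arm, as the interface text tells. Its arguments: {"type":"object","properties":{"steps":{"type":"array"},"force":{"type":"number"}},"required":["steps"]}

```bash
mkdir -p pics; python3 - <<'E'
from station import robot
import cv2,numpy as np
for n in ["scene","top"]:
    im=robot.capture(n); cv2.imwrite(f"pics/{n}0.png",im[:,:,::-1])
    c=robot.get_calibration(n); print(n,c["fx"],c["fy"],c["cx"],c["cy"],np.round(c["T"],3).tolist())
    for q in ["magazine","blank_bottom","bench_hook","baren","gouge","ink_jar_blue"]:
        print(q,[(np.round(d["pixel"]).tolist(),round(d["score"],2)) for d in robot.search_frame(q,n)[:5]], [(np.round(d["pixel"]).tolist(),round(d["score"],2)) for d in robot.tip_of(q,n)[:3]])
s=robot.sense();print(s["time_s"],s["eef_pos"],s["orientation"],s["opening"])
E
```

```text
scene 388.9426853628441 388.9426853628441 275.24932889941215 205.88316295730306 [[-0.719, -0.325, 0.614, 0.059], [-0.695, 0.362, -0.622, 0.309], [-0.02, -0.874, -0.486, 0.485], [0.0, 0.0, 0.0, 1.0]]
magazine [([258.0, 196.0], 0.77)] [([256.0, 202.0], 0.68)]
blank_bottom [([234.0, 296.0], 0.67), ([265.0, 245.0], 0.64)] [([261.0, 226.0], 0.9), ([237.0, 297.0], 0.62)]
bench_hook [([204.0, 360.0], 0.78)] [([208.0, 359.0], 0.82)]
baren [([193.0, 280.0], 0.7)] [([195.0, 279.0], 0.9)]
gouge [([314.0, 253.0], 0.96)] [([319.0, 244.0], 0.71)]
ink_jar_blue [([202.0, 234.0], 0.67)] [([212.0, 236.0], 0.96), ([258.0, 203.0], 0.16)]
top 423.3695835884409 423.3695835884409 275.0860852018445 208.5333075129451 [[-0.022, -0.994, 0.111, 0.484], [-0.999, 0.025, 0.028, -0.223], [-0.03, -0.11, -0.993, 0.904], [0.0, 0.0, 0.0, 1.0]]
magazine [([194.0, 220.0], 0.69)] []
blank_bottom [([234.0, 218.0], 0.79), ([228.0, 297.0], 0.61)] [([214.0, 213.0], 0.87), ([227.0, 297.0], 0.59)]
bench_hook [([241.0, 396.0], 0.85)] [([240.0, 396.0], 0.94)]
baren [([154.0, 350.0], 0.97)] [([153.0, 350.0], 0.77)]
gouge [([290.0, 184.0], 0.79)] [([280.0, 185.0], 0.7)]
ink_jar_blue [([143.0, 280.0], 0.9)] [([149.0, 281.0], 0.9)]
1.3 [0.19449198 0.62022451 0.19010335] [1.51349407e-01 9.88480327e-01 1.74966053e-05 1.76656984e-05] 0.09205164932416292
```

View pics/top0.png

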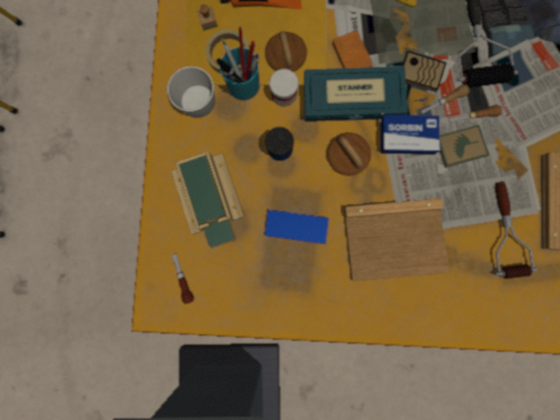

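View pics/scene0.png

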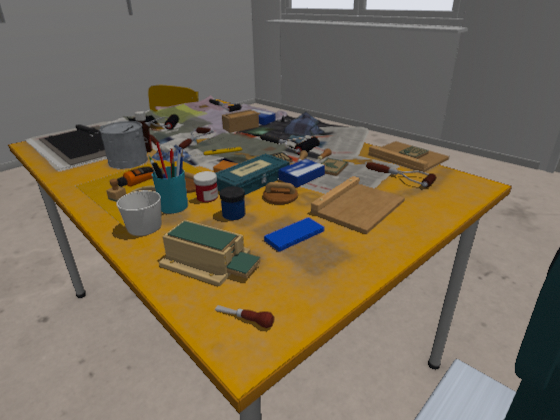

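The top view shows the magazine around (194,207) with the blank's end at (234,218). The bench hook is at (240,396) with its fence on the upper (+x) side, and a blue decoy lies at (228,297). I'll magnify the two for corners.

```bash
cat > h.py <<'E'
import numpy as np,cv2
from station import robot
def px2w(n,rc,z):
    c=robot.get_calibration(n);T=np.array(c["T"])
    d=T[:3,:3]@np.array([(rc[1]-c["cx"])/c["fx"],(rc[0]-c["cy"])/c["fy"],1]);o=T[:3,3]
    return o+d*(z-o[2])/d[2]
def w2px(n,P):
    c=robot.get_calibration(n);T=np.array(c["T"])
    p=(np.atleast_2d(P)-T[:3,3])@T[:3,:3]
    return np.c_[c["cy"]+c["fy"]*p[:,1]/p[:,2],c["cx"]+c["fx"]*p[:,0]/p[:,2]]
E
python3 - <<'E'
import cv2,numpy as np
a=cv2.imread("pics/top0.png")
m=cv2.resize(a[145:255,165:250],None,fx=5,fy=5,interpolation=cv2.INTER_CUBIC)
h=cv2.resize(a[185:290,335:460],None,fx=3,fy=3,interpolation=cv2.INTER_CUBIC)
c=np.zeros((550,800,3),np.uint8);c[:550,:425]=m;c[:315,425:800]=h
cv2.imwrite("pics/crop.png",np.clip(c*1.5,0,255).astype(np.uint8))
E
```

```text
(no output)
```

View pics/crop.png

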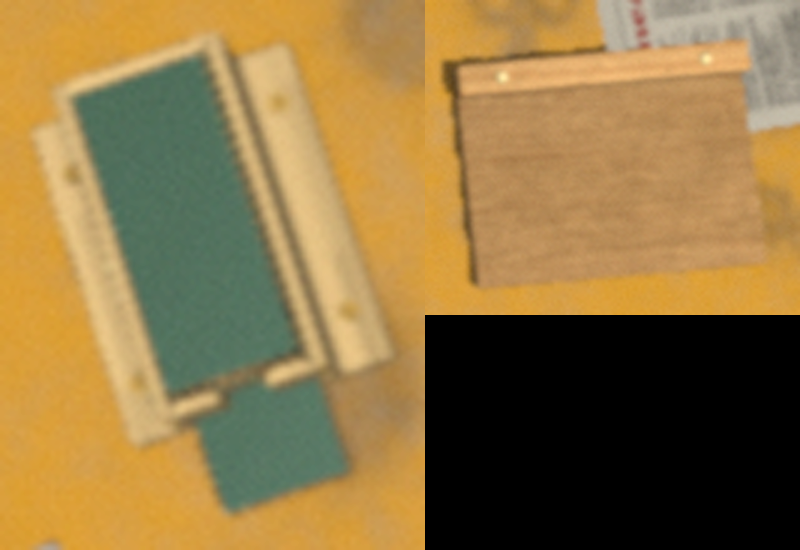

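The crop gives the magazine base corners, the protruding end's corners at (348,468) and (232,513), and the fence's working edge from (460,96) to (752,68). I'll convert these to world positions.

```bash
python3 - <<'E'
from h import *
np.set_printoptions(precision=4,suppress=True)
M=lambda x,y,z:px2w("top",(145+(y+.5)/5-.5,165+(x+.5)/5-.5),z)
H=lambda x,y,z:px2w("top",(185+(y+.5)/3-.5,335+(x-425+.5)/3-.5),z)
b=[M(35,128,.012),M(137,445,.012),M(392,355,.012),M(290,45,.012)]
for p in b:print("base",p)
c=np.mean(b,axis=0);print("c",c)
for v in (b[0]-b[1],b[3]-b[2],b[1]-b[2],b[0]-b[3]):print(np.linalg.norm(v),np.degrees(np.arctan2(v[1],v[0])))
e=[M(348,468,.025),M(232,513,.025)];print("end",e,np.mean(e,axis=0));v=e[1]-e[0];print(np.linalg.norm(v),np.degrees(np.arctan2(v[1],v[0])))
f=[H(460,96,.03),H(752,68,.03),H(458,67,.03),H(747,40,.03)];g=[H(478,285,.012),H(767,258,.012)]
print("fence",f,"front",g)
for v in (f[0]-f[1],f[2]-f[3],g[0]-g[1]):print(np.linalg.norm(v),np.degrees(np.arctan2(v[1],v[0])))
s=robot.sense();print(s["time_s"])
E
```

```text
base [0.6723 0.024  0.012 ]
base [ 0.5344 -0.0203  0.012 ]
base [ 0.57   -0.1292  0.012 ]
base [ 0.7056 -0.0869  0.012 ]
c [ 0.6206 -0.0531  0.012 ]
0.14484951959670556 17.801152256093197
0.14208198521929372 17.341459383955925
0.11460167310913695 108.11274455211363
0.11575985852336518 106.73749943335218
end [array([ 0.522 , -0.1116,  0.025 ]), array([ 0.5044, -0.063 ,  0.025 ])] [ 0.5132 -0.0873  0.025 ]
0.0516720442944078 109.86254240136837
fence [array([ 0.5607, -0.3449,  0.03  ]), array([ 0.575 , -0.5446,  0.03  ]), array([ 0.5808, -0.3443,  0.03  ]), array([ 0.5944, -0.5425,  0.03  ])] front [array([ 0.4311, -0.3544,  0.012 ]), array([ 0.4454, -0.5528,  0.012 ])]
0.20023538643172367 94.09554563379155
0.19862321653123563 93.92828272964768
0.19888596536287964 94.12475241132556
1.3
```

Emit:
{"method": "play_rows", "body": {"steps": [{"dx":-0.0265,"dy":-0.0285,"hand":-1},{"dx":-0.0265,"dy":-0.0285},{"dx":-0.0265,"dy":-0.0285},{"dx":-0.0265,"dy":-0.0285},{"dx":-0.0265,"dy":-0.0285},{"dx":-0.0265,"dy":-0.0285},{"dx":-0.0265,"dy":-0.0285},{"dx":-0.0265,"dy":-0.0285},{"dx":-0.0265,"dy":-0.0285},{"dx":-0.0265,"dy":-0.0285},{"dx":-0.0265,"dy":-0.0285},{"dx":-0.0265,"dy":-0.0285}], "force": 40}}

```text
$.steps[0]: bad value
```

Emit:
{"method": "play_rows", "body": {"steps": [{"dx":-0.0265,"dy":-0.0285},{"dx":-0.0265,"dy":-0.0285},{"dx":-0.0265,"dy":-0.0285},{"dx":-0.0265,"dy":-0.0285},{"dx":-0.0265,"dy":-0.0285},{"dx":-0.0265,"dy":-0.0285},{"dx":-0.0265,"dy":-0.0285},{"dx":-0.0265,"dy":-0.0285},{"wz":7},{"wz":7},{"wz":7},{"wz":7}]}}

```text
$.steps[0]: bad value
```

Emit:
{"method": "play_rows", "body": {"steps": [{"wz":7},{"wz":7},{"wz":7},{"wz":7},{"wz":7},{"wz":7},{"wz":7},{"wz":7},{"wz":7},{"wz":7},{"wz":7},{"wz":7}]}}

```text
$.steps[0]: bad value
```

Emit:
{"method": "play_rows", "body": {"steps": [{"wz":7},{"wz":7},{"wz":7},{"wz":7},{"wz":5},{}]}}

```text
$.steps[0]: bad value
```

Emit:
{"method": "play_rows", "body": {"steps": [{"dx":-0.0265,"dy":-0.0285,"dz":0,"wx":0,"wy":0,"wz":0,"hand":-1},{"dx":-0.0265,"dy":-0.0285,"dz":0,"wx":0,"wy":0,"wz":0,"hand":-1},{"dx":-0.0265,"dy":-0.0285,"dz":0,"wx":0,"wy":0,"wz":0,"hand":-1},{"dx":-0.0265,"dy":-0.0285,"dz":0,"wx":0,"wy":0,"wz":0,"hand":-1},{"dx":-0.0265,"dy":-0.0285,"dz":0,"wx":0,"wy":0,"wz":0,"hand":-1},{"dx":-0.0265,"dy":-0.0285,"dz":0,"wx":0,"wy":0,"wz":0,"hand":-1},{"dx":-0.0265,"dy":-0.0285,"dz":0,"wx":0,"wy":0,"wz":0,"hand":-1},{"dx":-0.0265,"dy":-0.0285,"dz":0,"wx":0,"wy":0,"wz":0,"hand":-1},{"dx":-0.0265,"dy":-0.0285,"dz":0,"wx":0,"wy":0,"wz":0,"hand":-1},{"dx":-0.0265,"dy":-0.0285,"dz":0,"wx":0,"wy":0,"wz":0,"hand":-1}], "force": 40}}

```text
time_s: 2.13
eef_pos: [0.3626, 0.2673, 0.1905]
orientation: [0.151, 0.988, 0.0, 0.0]
wrist_force: [1.0, -0.2, 0.3]
opening: 0.0918
finger_force: 0.0
```

Works with all fields present. Continuing while adding the rotation.

Emit:
{"method": "play_rows", "body": {"steps": [{"dx":-0.0265,"dy":-0.0285,"dz":0,"wx":0,"wy":0,"wz":0,"hand":-1},{"dx":-0.0265,"dy":-0.0285,"dz":0,"wx":0,"wy":0,"wz":0,"hand":-1},{"dx":-0.0265,"dy":-0.0285,"dz":0,"wx":0,"wy":0,"wz":0,"hand":-1},{"dx":-0.0265,"dy":-0.0285,"dz":0,"wx":0,"wy":0,"wz":0,"hand":-1},{"dx":-0.0265,"dy":-0.0285,"dz":0,"wx":0,"wy":0,"wz":0,"hand":-1},{"dx":-0.0265,"dy":-0.0285,"dz":0,"wx":0,"wy":0,"wz":0,"hand":-1},{"dx":-0.0265,"dy":-0.0285,"dz":0,"wx":0,"wy":0,"wz":0,"hand":-1},{"dx":-0.0265,"dy":-0.0285,"dz":0,"wx":0,"wy":0,"wz":0,"hand":-1},{"dx":-0.0265,"dy":-0.0285,"dz":0,"wx":0,"wy":0,"wz":0,"hand":-1},{"dx":-0.0265,"dy":-0.0285,"dz":0,"wx":0,"wy":0,"wz":0,"hand":-1},{"dx":0,"dy":0,"dz":0,"wx":0,"wy":0,"wz":6,"hand":-1}]}}

```text
time_s: 3.05
eef_pos: [0.5318, -0.091, 0.1909]
orientation: [0.207, 0.978, -0.002, 0.002]
wrist_force: [-0.8, -0.6, -0.1]
opening: 0.0917
finger_force: 0.0
```

Emit:
{"method": "play_rows", "body": {"steps": [{"dx":0,"dy":0,"dz":0,"wx":0,"wy":0,"wz":7,"hand":-1},{"dx":0,"dy":0,"dz":0,"wx":0,"wy":0,"wz":7,"hand":-1},{"dx":0,"dy":0,"dz":0,"wx":0,"wy":0,"wz":7,"hand":-1},{"dx":0,"dy":0,"dz":0,"wx":0,"wy":0,"wz":7,"hand":-1},{"dx":0,"dy":0,"dz":0,"wx":0,"wy":0,"wz":7,"hand":-1},{"dx":0,"dy":0,"dz":0,"wx":0,"wy":0,"wz":7,"hand":-1},{"dx":0,"dy":0,"dz":0,"wx":0,"wy":0,"wz":7,"hand":-1},{"dx":0,"dy":0,"dz":0,"wx":0,"wy":0,"wz":7,"hand":-1},{"dx":0,"dy":0,"dz":0,"wx":0,"wy":0,"wz":7,"hand":-1},{"dx":0,"dy":0,"dz":0,"wx":0,"wy":0,"wz":7,"hand":-1}]}}

```text
time_s: 3.88
eef_pos: [0.5297, -0.0821, 0.1902]
orientation: [0.73, 0.684, 0.0, 0.0]
wrist_force: [-0.2, 0.2, -0.6]
opening: 0.092
finger_force: 0.0
```

Emit:
{"method": "play_rows", "body": {"steps": [{"dx":0,"dy":0,"dz":0,"wx":0,"wy":0,"wz":7,"hand":-1},{"dx":0,"dy":0,"dz":0,"wx":0,"wy":0,"wz":7,"hand":-1},{"dx":0,"dy":0,"dz":0,"wx":0,"wy":0,"wz":7,"hand":-1},{"dx":0,"dy":0,"dz":0,"wx":0,"wy":0,"wz":7,"hand":-1},{"dx":0,"dy":0,"dz":0,"wx":0,"wy":0,"wz":7,"hand":-1},{"dx":0,"dy":0,"dz":0,"wx":0,"wy":0,"wz":7,"hand":-1},{"dx":0,"dy":0,"dz":0,"wx":0,"wy":0,"wz":7,"hand":-1},{"dx":0,"dy":0,"dz":0,"wx":0,"wy":0,"wz":7,"hand":-1},{"dx":0,"dy":0,"dz":0,"wx":0,"wy":0,"wz":7,"hand":-1},{"dx":0,"dy":0,"dz":0,"wx":0,"wy":0,"wz":6,"hand":-1},{"dx":0,"dy":0,"dz":0,"wx":0,"wy":0,"wz":0,"hand":-1}]}}

```text
time_s: 4.8
eef_pos: [0.5297, -0.0821, 0.1901]
orientation: [0.988, 0.152, -0.0, 0.0]
wrist_force: [-0.8, -0.1, -0.3]
opening: 0.0921
finger_force: 0.0
```

```bash
cat >> h.py <<'E'
def w2wrist(P,c):
    T=np.array(c["T"]);p=(np.atleast_2d(P)-T[:3,3])@T[:3,:3]
    r=np.hypot(p[:,0],p[:,1]);th=np.arctan2(r,p[:,2])
    return np.c_[c["cy"]+c["fy"]*th*p[:,1]/r,c["cx"]+c["fx"]*th*p[:,0]/r]
def wrist2w(rc,z,c):
    T=np.array(c["T"]);u=np.array([(rc[1]-c["cx"])/c["fx"],(rc[0]-c["cy"])/c["fy"]]);th=np.hypot(*u)
    d=T[:3,:3]@np.r_[u/th*np.sin(th),np.cos(th)];o=T[:3,3]
    return o+d*(z-o[2])/d[2]
def st():
    s=robot.sense();q=s["orientation"];yaw=np.degrees(2*np.arctan2(q[1],q[0]))
    print("t",s["time_s"],"pos",np.round(s["eef_pos"],4),"q",np.round(q,3),"yaw",round(yaw,2),"F",np.round(s["wrist_force"],1),"op",round(s["opening"],4),"ff",s["finger_force"])
    return s
E
python3 - <<'E'
from h import *
st();c=robot.get_calibration("wrist");im=robot.capture("wrist")[:,:,::-1].copy()
cv2.imwrite("pics/w1raw.png",im)
R=np.array([[.953,-.303],[.303,.953]]);
for x,y,z in [(-112,28,25),(-112,-28,25),(-73,59,12),(-73,-59,12)]:
    p=np.r_[R@[x/1e3,y/1e3]+[.6206,-.0531],z/1e3];r=w2wrist(p,c)[0];print(x,y,np.round(p,4),np.round(r,1))
    cv2.circle(im,(int(r[1]),int(r[0])),3,(0,0,255),1)
cv2.imwrite("pics/w1.png",im)
E
```

```text
t 4.8 pos [ 0.5297 -0.0821  0.1901] q [ 0.988  0.152 -0.     0.   ] yaw 17.46 F [-0.8 -0.1 -0.3] op 0.0921 ff 0.0
-112 28 [ 0.5054 -0.0604  0.025 ] [200.9 255.6]
-112 -28 [ 0.5223 -0.1137  0.025 ] [200.7 304.4]
-73 59 [ 0.5332 -0.019   0.012 ] [165.8 229.3]
-73 -59 [ 0.5689 -0.1314  0.012 ] [165.5 330.5]
```

View pics/w1.png

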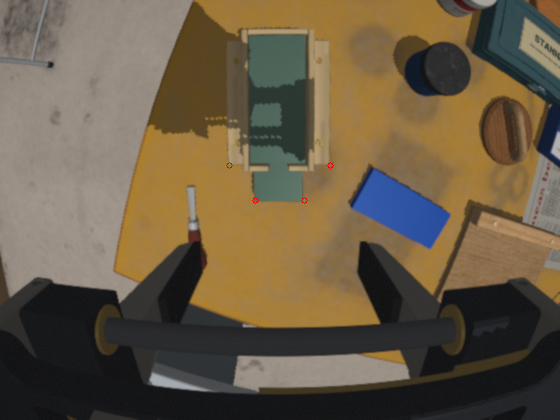

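The predicted corners fall within 2 px of the protruding end, with a lateral offset of about 1 mm. Descending now, then gripping.

Emit:
{"method": "play_rows", "body": {"steps": [{"dx":0,"dy":-0.0013,"dz":0.025,"wx":0,"wy":0,"wz":0,"hand":-1},{"dx":0,"dy":0,"dz":0.025,"wx":0,"wy":0,"wz":0,"hand":-1},{"dx":0,"dy":0,"dz":0.025,"wx":0,"wy":0,"wz":0,"hand":-1},{"dx":0,"dy":0,"dz":0.025,"wx":0,"wy":0,"wz":0,"hand":-1},{"dx":0,"dy":0,"dz":0.025,"wx":0,"wy":0,"wz":0,"hand":-1},{"dx":0,"dy":0,"dz":0.02,"wx":0,"wy":0,"wz":0,"hand":-1},{"dx":0,"dy":0,"dz":0.01,"wx":0,"wy":0,"wz":0,"hand":-1},{"dx":0,"dy":0,"dz":0.0075,"wx":0,"wy":0,"wz":0,"hand":-1},{"dx":0,"dy":0,"dz":0,"wx":0,"wy":0,"wz":0,"hand":-1}]}}

```text
time_s: 5.6
eef_pos: [0.5288, -0.081, 0.0269]
orientation: [0.988, 0.153, -0.001, -0.0]
wrist_force: [-0.2, -0.4, -0.6]
opening: 0.0916
finger_force: 0.0
```

Emit:
{"method": "play_rows", "body": {"steps": [{"dx":0,"dy":0,"dz":0,"wx":0,"wy":0,"wz":0,"hand":1},{"dx":0,"dy":0,"dz":0,"wx":0,"wy":0,"wz":0,"hand":1},{"dx":0,"dy":0,"dz":0,"wx":0,"wy":0,"wz":0,"hand":1},{"dx":0,"dy":0,"dz":0,"wx":0,"wy":0,"wz":0,"hand":1},{"dx":0,"dy":0,"dz":0,"wx":0,"wy":0,"wz":0,"hand":1},{"dx":0,"dy":0,"dz":0,"wx":0,"wy":0,"wz":0,"hand":1},{"dx":0,"dy":0,"dz":0,"wx":0,"wy":0,"wz":0,"hand":1},{"dx":0,"dy":0,"dz":0,"wx":0,"wy":0,"wz":0,"hand":1}], "force": 40}}

```text
time_s: 6.27
eef_pos: [0.5293, -0.0809, 0.0277]
orientation: [0.988, 0.153, 0.0, -0.0]
wrist_force: [0.1, 0.2, 0.5]
opening: 0.0404
finger_force: 0.0
```

```bash
python3 - <<'E'
from h import *
st()
a=robot.capture("wrist")[:,:,::-1];b=robot.capture("scene")[:,:,::-1]
w=a[60:400,80:480];s=cv2.resize(b[190:320,130:310],None,fx=2.2,fy=2.2)
o=np.zeros((340,800,3),np.uint8);o[:,:400]=w;o[:286,400:796]=s
cv2.imwrite("pics/g1.png",np.clip(o*1.5,0,255).astype(np.uint8))
E
```

```text
t 6.2667 pos [ 0.5293 -0.0809  0.0277] q [ 0.988  0.153  0.    -0.   ] yaw 17.6 F [0.1 0.2 0.5] op 0.0404 ff 0.0
```

View pics/g1.png

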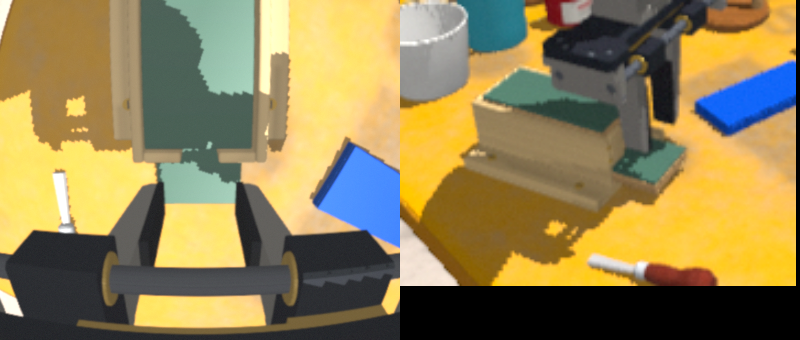

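```bash
python3 - <<'E'
from h import *
s=st();c=robot.get_calibration("wrist");p=np.array(s["eef_pos"]);y=np.radians(17.6)
X=np.array([np.cos(y),np.sin(y),0]);Y=np.array([np.sin(y),-np.cos(y),0])
for o in (.0202,.028):
  for z in (.0137,.026):
    P=[[*(p+sx*.01*X+sy*o*Y)[:2],z] for sx in(-1,1) for sy in(-1,1)]
    print(o,z,"crop col,row",(w2wrist(P,c)[:,::-1]-[80,60]).round(0).tolist())
    print("  scene crop",((w2px("scene",P)[:,::-1]-[130,190])*2.2+[400,0]).round(0).tolist())
R=np.array([[.953,-.303],[.303,.953]])
P=[[*(R@[x,yy]+[.6206,-.0531]),.025] for x in(-.112,-.073) for yy in(.028,-.028)]
print("blank",(w2wrist(P,c)[:,::-1]-[80,60]).round(0).tolist(),((w2px("scene",P)[:,::-1]-[130,190])*2.2+[400,0]).round(0).tolist())
E
```

```text
t 6.3667 pos [ 0.5293 -0.081   0.0276] q [0.988 0.153 0.    0.   ] yaw 17.59 F [-0.9 -0.   0.4] op 0.0326 ff 0.0
0.0202 0.0137 crop col,row [[171.0, 188.0], [229.0, 188.0], [171.0, 161.0], [230.0, 161.0]]
  scene crop [[653.0, 183.0], [676.0, 157.0], [634.0, 177.0], [657.0, 152.0]]
0.0202 0.026 crop col,row [[170.0, 195.0], [231.0, 195.0], [169.0, 167.0], [232.0, 167.0]]
  scene crop [[652.0, 172.0], [675.0, 146.0], [633.0, 166.0], [656.0, 141.0]]
0.028 0.0137 crop col,row [[160.0, 188.0], [240.0, 188.0], [159.0, 160.0], [242.0, 160.0]]
  scene crop [[649.0, 188.0], [680.0, 153.0], [629.0, 182.0], [661.0, 147.0]]
0.028 0.026 crop col,row [[158.0, 195.0], [243.0, 195.0], [157.0, 167.0], [244.0, 167.0]]
  scene crop [[648.0, 177.0], [679.0, 142.0], [628.0, 171.0], [660.0, 136.0]]
blank [[161.0, 203.0], [244.0, 203.0], [158.0, 147.0], [246.0, 147.0]] [[655.0, 179.0], [686.0, 144.0], [616.0, 167.0], [649.0, 133.0]]
```

Emit:
{"method": "play_rows", "body": {"steps": [{"dx":0,"dy":0,"dz":0,"wx":0,"wy":0,"wz":0,"hand":1},{"dx":0,"dy":0,"dz":0,"wx":0,"wy":0,"wz":0,"hand":1}]}}

```text
time_s: 6.53
eef_pos: [0.5292, -0.081, 0.0275]
orientation: [0.988, 0.153, -0.0, 0.0]
wrist_force: [-0.4, 0.8, 0.3]
opening: 0.0191
finger_force: 0.0
```

```bash
python3 - <<'E'
from h import *
a=robot.capture("wrist")[:,:,::-1];b=robot.capture("scene")[:,:,::-1]
w=cv2.resize(a[170:310,180:380],None,fx=2,fy=2);s=cv2.resize(b[200:300,200:300],None,fx=4,fy=4,interpolation=cv2.INTER_CUBIC)
o=np.zeros((400,800,3),np.uint8);o[:280,:400]=w;o[:,400:]=s
cv2.imwrite("pics/g2.png",np.clip(o*1.5,0,255).astype(np.uint8))
st()
E
```

```text
t 6.6333 pos [ 0.5292 -0.081   0.0276] q [ 0.988  0.153 -0.     0.   ] yaw 17.59 F [-0.3  0.4  0.7] op 0.0118 ff 0.0
```

View pics/g2.png

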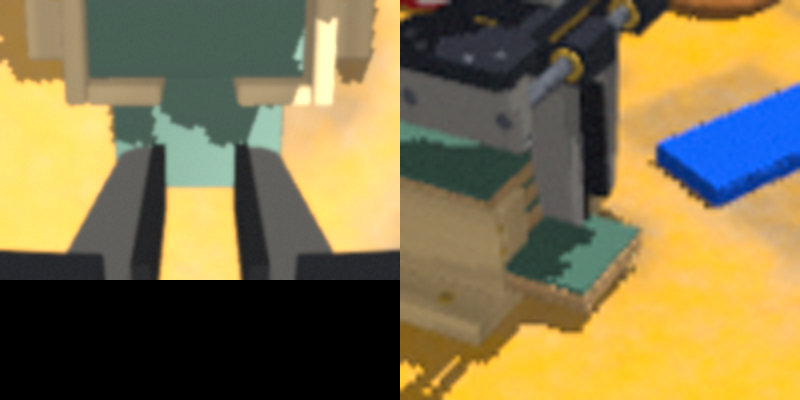

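```bash
python3 - <<'E'
from h import *
c=robot.get_calibration("wrist");print(np.round(c["T"],3).tolist(),c["fx"],c["cx"],c["cy"])
for z in (.014,.026,.035,.045,.055):
    a=wrist2w((242.5,262.5),z,c);b=wrist2w((242.5,298),z,c);print(z,np.linalg.norm(a-b).round(4),((a+b)/2).round(4), px2w("scene",(255,243.75),z).round(4))
E
```

```text
[[0.302, -0.915, -0.267, 0.605], [-0.953, -0.29, -0.085, -0.056], [-0.0, 0.281, -0.96, 0.222], [0.0, 0.0, 0.0, 1.0]] 325.19226210127806 279.56615983975246 208.38298332434283
0.014 0.0245 [ 0.5236 -0.0827  0.014 ] [ 0.5588 -0.1019  0.014 ]
0.026 0.0231 [ 0.5283 -0.0812  0.026 ] [ 0.5461 -0.0914  0.026 ]
0.035 0.0221 [ 0.5318 -0.0801  0.035 ] [ 0.5365 -0.0835  0.035 ]
0.045 0.0209 [ 0.5357 -0.0788  0.045 ] [ 0.5259 -0.0748  0.045 ]
0.055 0.0197 [ 0.5396 -0.0775  0.055 ] [ 0.5153 -0.066   0.055 ]
```

The fingers closed above the blank: from the wrist and scene rays, the tips sit at about z 40 mm, well above the 14 mm I expected from the stated offset. I'll open, then descend beside the blank in steps while watching the force, to find the true tip height.

Emit:
{"method": "play_rows", "body": {"steps": [{"dx":0,"dy":0,"dz":0,"wx":0,"wy":0,"wz":0,"hand":-1},{"dx":0,"dy":0,"dz":0,"wx":0,"wy":0,"wz":0,"hand":-1},{"dx":0,"dy":0,"dz":0,"wx":0,"wy":0,"wz":0,"hand":-1},{"dx":0,"dy":0,"dz":0,"wx":0,"wy":0,"wz":0,"hand":-1},{"dx":0,"dy":0,"dz":0,"wx":0,"wy":0,"wz":0,"hand":-1},{"dx":0,"dy":0,"dz":0,"wx":0,"wy":0,"wz":0,"hand":-1},{"dx":0,"dy":0,"dz":0,"wx":0,"wy":0,"wz":0,"hand":-1},{"dx":0,"dy":0,"dz":0,"wx":0,"wy":0,"wz":0,"hand":-1},{"dx":0,"dy":0,"dz":0,"wx":0,"wy":0,"wz":0,"hand":-1},{"dx":0,"dy":0,"dz":0,"wx":0,"wy":0,"wz":0,"hand":-1},{"dx":0,"dy":0,"dz":0,"wx":0,"wy":0,"wz":0,"hand":-1},{"dx":0,"dy":0,"dz":0,"wx":0,"wy":0,"wz":0,"hand":-1}]}}

```text
time_s: 7.63
eef_pos: [0.5293, -0.081, 0.0276]
orientation: [0.988, 0.153, 0.0, 0.0]
wrist_force: [0.2, 0.2, -0.8]
opening: 0.0895
finger_force: 0.0
```

Emit:
{"method": "play_rows", "body": {"steps": [{"dx":0,"dy":0,"dz":0.005,"wx":0,"wy":0,"wz":0,"hand":-1},{"dx":0,"dy":0,"dz":0.005,"wx":0,"wy":0,"wz":0,"hand":-1},{"dx":0,"dy":0,"dz":0,"wx":0,"wy":0,"wz":0,"hand":-1}]}}

```text
time_s: 7.88
eef_pos: [0.5285, -0.0808, 0.0165]
orientation: [0.988, 0.153, -0.001, -0.0]
wrist_force: [-0.2, 0.1, -0.7]
opening: 0.0922
finger_force: 0.0
```

```bash
python3 - <<'E'
from h import *
a=robot.capture("wrist")[:,:,::-1];b=robot.capture("scene")[:,:,::-1]
w=cv2.resize(a[170:310,180:380],None,fx=2,fy=2);s=cv2.resize(b[200:300,200:300],None,fx=4,fy=4,interpolation=cv2.INTER_CUBIC)
o=np.zeros((400,800,3),np.uint8);o[:280,:400]=w;o[:,400:]=s
cv2.imwrite("pics/g3.png",np.clip(o*1.5,0,255).astype(np.uint8))
st()
E
```

```text
t 7.9833 pos [ 0.5289 -0.081   0.0172] q [ 0.988  0.153 -0.    -0.   ] yaw 17.59 F [ 0.1 -1.1  0.4] op 0.092 ff 0.0
```

View pics/g3.png

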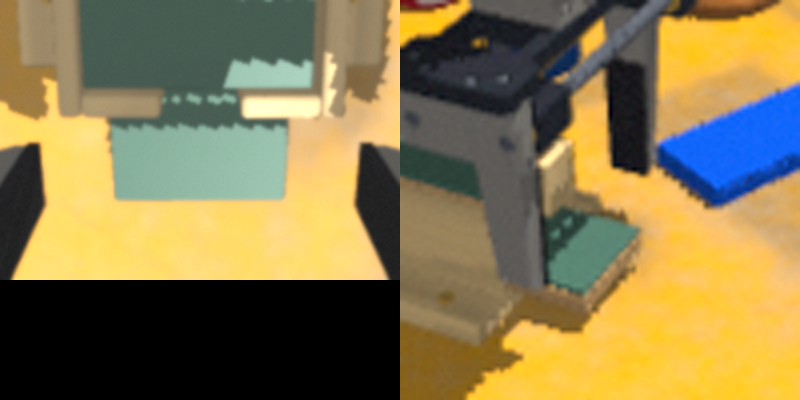

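```bash
python3 - <<'E'
from h import *
s=robot.sense();c=robot.get_calibration("wrist");p=np.array(s["eef_pos"]);y=np.radians(17.6)
X=np.array([np.cos(y),np.sin(y),0]);Y=np.array([np.sin(y),-np.cos(y),0])
for z in (.0,.01,.02,.03,.04):
    a=wrist2w((242.5,201.5),z,c);b=wrist2w((242.5,359),z,c)
    P=[[*(p-sx*.01*X-.046*Y)[:2],z] for sx in (1,-1)]
    print(z,"sep",np.linalg.norm(a-b).round(4),"x off",(((a+b)/2-p)@X).round(4),"scene crop inner -x/+x edge",((w2px("scene",P)[:,::-1]-[200,200])*4+[400,0]).round(0).tolist())
E
```

```text
0.0 sep 0.1129 x off -0.0079 scene crop inner -x/+x edge [[555.0, 348.0], [519.0, 336.0]]
0.01 sep 0.1076 x off -0.0038 scene crop inner -x/+x edge [[553.0, 332.0], [517.0, 320.0]]
0.02 sep 0.1022 x off 0.0003 scene crop inner -x/+x edge [[552.0, 315.0], [515.0, 303.0]]
0.03 sep 0.0969 x off 0.0045 scene crop inner -x/+x edge [[551.0, 298.0], [513.0, 286.0]]
0.04 sep 0.0916 x off 0.0086 scene crop inner -x/+x edge [[549.0, 281.0], [512.0, 269.0]]
```

Both views put the fingertips about 20 mm behind the reported TCP (tips at z≈37 mm with TCP at 17 mm), so I'll lower accordingly.

Emit:
{"method": "play_rows", "body": {"steps": [{"dx":0,"dy":0,"dz":0.006,"wx":0,"wy":0,"wz":0,"hand":-1},{"dx":0,"dy":0,"dz":0.006,"wx":0,"wy":0,"wz":0,"hand":-1},{"dx":0,"dy":0,"dz":0.006,"wx":0,"wy":0,"wz":0,"hand":-1},{"dx":0,"dy":0,"dz":0.0047,"wx":0,"wy":0,"wz":0,"hand":-1},{"dx":0,"dy":0,"dz":0,"wx":0,"wy":0,"wz":0,"hand":-1}]}}

```text
time_s: 8.4
eef_pos: [0.5284, -0.0809, -0.0063]
orientation: [0.988, 0.153, -0.001, -0.0]
wrist_force: [-0.7, -0.0, -0.9]
opening: 0.092
finger_force: 0.0
```

Emit:
{"method": "play_rows", "body": {"steps": [{"dx":0,"dy":0,"dz":0,"wx":0,"wy":0,"wz":0,"hand":1},{"dx":0,"dy":0,"dz":0,"wx":0,"wy":0,"wz":0,"hand":1},{"dx":0,"dy":0,"dz":0,"wx":0,"wy":0,"wz":0,"hand":1},{"dx":0,"dy":0,"dz":0,"wx":0,"wy":0,"wz":0,"hand":1},{"dx":0,"dy":0,"dz":0,"wx":0,"wy":0,"wz":0,"hand":1},{"dx":0,"dy":0,"dz":0,"wx":0,"wy":0,"wz":0,"hand":1},{"dx":0,"dy":0,"dz":0,"wx":0,"wy":0,"wz":0,"hand":1},{"dx":0,"dy":0,"dz":0,"wx":0,"wy":0,"wz":0,"hand":1}], "force": 40}}

```text
time_s: 9.07
eef_pos: [0.5294, -0.0809, -0.0049]
orientation: [0.988, 0.153, 0.0, -0.0]
wrist_force: [-0.4, 0.8, 2.5]
opening: 0.0546
finger_force: 40.0
```

Emit:
{"method": "play_rows", "body": {"steps": [{"dx":-0.005,"dy":0,"dz":0,"wx":0,"wy":0,"wz":0,"hand":1},{"dx":-0.01,"dy":0,"dz":0,"wx":0,"wy":0,"wz":0,"hand":1},{"dx":-0.01,"dy":0,"dz":0,"wx":0,"wy":0,"wz":0,"hand":1},{"dx":-0.01,"dy":0,"dz":0,"wx":0,"wy":0,"wz":0,"hand":1}]}}

```text
time_s: 9.4
eef_pos: [0.4961, -0.0916, -0.0048]
orientation: [0.988, 0.153, 0.001, 0.0]
wrist_force: [4.6, 2.3, -1.1]
opening: 0.0553
finger_force: 40.0
```

Emit:
{"method": "play_rows", "body": {"steps": [{"dx":-0.01,"dy":0,"dz":0,"wx":0,"wy":0,"wz":0,"hand":1},{"dx":-0.01,"dy":0,"dz":0,"wx":0,"wy":0,"wz":0,"hand":1},{"dx":-0.01,"dy":0,"dz":0,"wx":0,"wy":0,"wz":0,"hand":1},{"dx":-0.01,"dy":0,"dz":0,"wx":0,"wy":0,"wz":0,"hand":1},{"dx":-0.01,"dy":0,"dz":0,"wx":0,"wy":0,"wz":0,"hand":1},{"dx":-0.01,"dy":0,"dz":0,"wx":0,"wy":0,"wz":0,"hand":1},{"dx":-0.01,"dy":0,"dz":0,"wx":0,"wy":0,"wz":0,"hand":1},{"dx":-0.01,"dy":0,"dz":0,"wx":0,"wy":0,"wz":0,"hand":1},{"dx":0,"dy":0,"dz":0,"wx":0,"wy":0,"wz":0,"hand":1},{"dx":0,"dy":0,"dz":0,"wx":0,"wy":0,"wz":0,"hand":1}]}}

```text
time_s: 10.23
eef_pos: [0.4191, -0.1159, -0.0051]
orientation: [0.988, 0.152, -0.0, -0.0]
wrist_force: [0.5, -0.2, -1.2]
opening: 0.0549
finger_force: 40.0
```

```bash
python3 - <<'E'
from h import *
st()
a=robot.capture("wrist")[:,:,::-1];b=robot.capture("scene")[:,:,::-1]
w=a[40:400,80:480];s=cv2.resize(b[190:340,130:330],None,fx=2,fy=2,interpolation=cv2.INTER_CUBIC)
o=np.zeros((360,800,3),np.uint8);o[:,:400]=w;o[:300,400:]=s
cv2.imwrite("pics/g4.png",np.clip(o*1.5,0,255).astype(np.uint8))
E
```

```text
t 10.2333 pos [ 0.4191 -0.1159 -0.0051] q [ 0.988  0.152 -0.    -0.   ] yaw 17.54 F [ 0.5 -0.2 -1.2] op 0.0549 ff 39.99159514904022
```

View pics/g4.png

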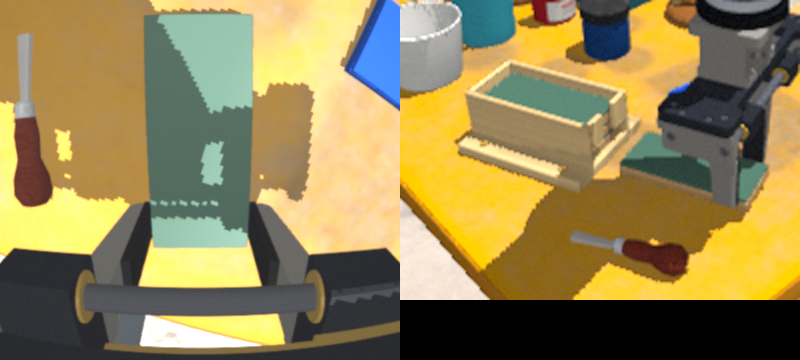

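The blank is fully out and level in the grip, and the stack has dropped inside the magazine (scene crop around (545,95)). The gouge hasn't moved. Next I'll lift, turn and carry.

Emit:
{"method": "play_rows", "body": {"steps": [{"dx":0,"dy":0,"dz":-0.01,"wx":0,"wy":0,"wz":0,"hand":1},{"dx":0,"dy":0,"dz":-0.02,"wx":0,"wy":0,"wz":0,"hand":1},{"dx":0,"dy":0,"dz":-0.02,"wx":0,"wy":0,"wz":0,"hand":1},{"dx":0,"dy":0,"dz":-0.02,"wx":0,"wy":0,"wz":0,"hand":1},{"dx":0,"dy":0,"dz":-0.02,"wx":0,"wy":0,"wz":0,"hand":1},{"dx":0,"dy":0,"dz":-0.01,"wx":0,"wy":0,"wz":0,"hand":1}]}}

```text
time_s: 10.83
eef_pos: [0.4211, -0.1159, 0.0967]
orientation: [0.988, 0.153, 0.001, 0.0]
wrist_force: [0.3, 0.0, -0.6]
opening: 0.0552
finger_force: 40.0
```

Emit:
{"method": "play_rows", "body": {"steps": [{"dx":0,"dy":0,"dz":0,"wx":0,"wy":0,"wz":-3.5,"hand":1},{"dx":0,"dy":0,"dz":0,"wx":0,"wy":0,"wz":-7,"hand":1},{"dx":0,"dy":0,"dz":0,"wx":0,"wy":0,"wz":-7,"hand":1},{"dx":0,"dy":0,"dz":0,"wx":0,"wy":0,"wz":-7,"hand":1},{"dx":0,"dy":0,"dz":0,"wx":0,"wy":0,"wz":-7,"hand":1},{"dx":0,"dy":0,"dz":0,"wx":0,"wy":0,"wz":-7,"hand":1},{"dx":0,"dy":0,"dz":0,"wx":0,"wy":0,"wz":-7,"hand":1},{"dx":0,"dy":0,"dz":0,"wx":0,"wy":0,"wz":-7,"hand":1},{"dx":0,"dy":0,"dz":0,"wx":0,"wy":0,"wz":-7,"hand":1},{"dx":0,"dy":0,"dz":0,"wx":0,"wy":0,"wz":-7,"hand":1},{"dx":0,"dy":0,"dz":0,"wx":0,"wy":0,"wz":-7,"hand":1},{"dx":0,"dy":0,"dz":0,"wx":0,"wy":0,"wz":-3,"hand":1}]}}

```text
time_s: 11.83
eef_pos: [0.4202, -0.1157, 0.095]
orientation: [0.679, 0.734, 0.0, 0.0]
wrist_force: [0.2, 0.7, -0.9]
opening: 0.0549
finger_force: 40.0
```

Emit:
{"method": "play_rows", "body": {"steps": [{"dx":-0.015,"dy":0.002,"dz":0,"wx":0,"wy":0,"wz":0,"hand":1},{"dx":-0.035,"dy":0.005,"dz":0,"wx":0,"wy":0,"wz":0,"hand":1},{"dx":-0.035,"dy":0.005,"dz":0,"wx":0,"wy":0,"wz":0,"hand":1},{"dx":-0.035,"dy":0.005,"dz":0,"wx":0,"wy":0,"wz":0,"hand":1},{"dx":-0.035,"dy":0.005,"dz":0,"wx":0,"wy":0,"wz":0,"hand":1},{"dx":-0.035,"dy":0.005,"dz":0,"wx":0,"wy":0,"wz":0,"hand":1},{"dx":-0.035,"dy":0.005,"dz":0,"wx":0,"wy":0,"wz":0,"hand":1},{"dx":-0.035,"dy":0.005,"dz":0,"wx":0,"wy":0,"wz":0,"hand":1},{"dx":-0.035,"dy":0.005,"dz":0,"wx":0,"wy":0,"wz":0,"hand":1},{"dx":-0.035,"dy":0.005,"dz":0,"wx":0,"wy":0,"wz":0,"hand":1},{"dx":-0.035,"dy":0.005,"dz":0,"wx":0,"wy":0,"wz":0,"hand":1},{"dx":-0.022,"dy":0.005,"dz":0,"wx":0,"wy":0,"wz":0,"hand":1}]}}

```text
time_s: 12.83
eef_pos: [0.5038, -0.5016, 0.0945]
orientation: [0.682, 0.731, -0.001, 0.001]
wrist_force: [-0.3, 0.5, -0.3]
opening: 0.0551
finger_force: 40.0
```

```bash
python3 - <<'E'
from h import *
s=st();print(np.round(s["q"],2))
c=robot.get_calibration("wrist")
a=robot.capture("wrist")[:,:,::-1].copy()
for P in ([.5607,-.3449,.03],[.575,-.5446,.03]):
    r=w2wrist(P,c)[0];print(r);cv2.circle(a,(int(r[1]),int(r[0])),3,(0,0,255),1)
cv2.imwrite("pics/g5.png",np.clip(a*1.4,0,255).astype(np.uint8))
E
```

```text
t 12.8333 pos [ 0.5038 -0.5016  0.0945] q [ 0.682  0.731 -0.001  0.001] yaw 94.0 F [-0.3  0.5 -0.3] op 0.0551 ff 39.991552233695984
[ 0.35  0.72  0.59  1.54 -0.44  1.01  1.13]
[ 30.84356936 364.22203186]
[263.80577067 355.21967895]
```

View pics/g5.png

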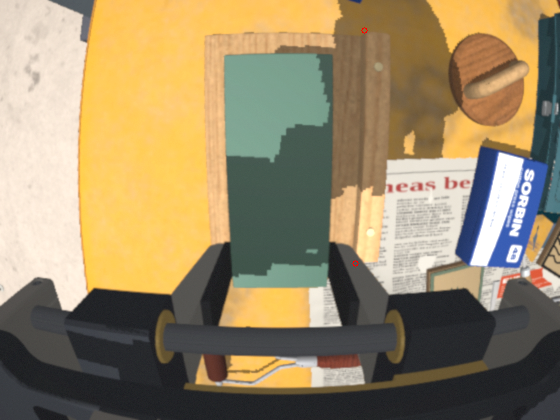

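The held blank is over the board, left of the fence and parallel to it. The red markers confirm the fence position. Lowering, then partly opening.

Emit:
{"method": "play_rows", "body": {"steps": [{"dx":0.0035,"dy":0,"dz":0.01,"wx":0,"wy":0,"wz":0,"hand":1},{"dx":0,"dy":0,"dz":0.02,"wx":0,"wy":0,"wz":0,"hand":1},{"dx":0,"dy":0,"dz":0.02,"wx":0,"wy":0,"wz":0,"hand":1},{"dx":0,"dy":0,"dz":0.02,"wx":0,"wy":0,"wz":0,"hand":1},{"dx":0,"dy":0,"dz":0.012,"wx":0,"wy":0,"wz":0,"hand":1},{"dx":0,"dy":0,"dz":0.008,"wx":0,"wy":0,"wz":0,"hand":1},{"dx":0,"dy":0,"dz":0.004,"wx":0,"wy":0,"wz":0,"hand":1},{"dx":0,"dy":0,"dz":0.003,"wx":0,"wy":0,"wz":0,"hand":1},{"dx":0,"dy":0,"dz":0,"wx":0,"wy":0,"wz":0,"hand":1},{"dx":0,"dy":0,"dz":0,"wx":0,"wy":0,"wz":0,"hand":1}]}}

```text
time_s: 13.72
eef_pos: [0.5043, -0.4946, -0.0012]
orientation: [0.681, 0.732, 0.0, 0.001]
wrist_force: [0.7, 0.2, -0.4]
opening: 0.0553
finger_force: 40.0
```

Emit:
{"method": "play_rows", "body": {"steps": [{"dx":0,"dy":0,"dz":0.002,"wx":0,"wy":0,"wz":0,"hand":1},{"dx":0,"dy":0,"dz":0.0012,"wx":0,"wy":0,"wz":0,"hand":1},{"dx":0,"dy":0,"dz":0,"wx":0,"wy":0,"wz":0,"hand":1},{"dx":0,"dy":0,"dz":0,"wx":0,"wy":0,"wz":0,"hand":1}]}}

```text
time_s: 14.05
eef_pos: [0.5042, -0.4946, -0.0048]
orientation: [0.681, 0.732, 0.0, 0.0]
wrist_force: [-0.5, -0.4, 0.7]
opening: 0.055
finger_force: 40.0
```

Emit:
{"method": "play_rows", "body": {"steps": [{"dx":0,"dy":0,"dz":0,"wx":0,"wy":0,"wz":0,"hand":-0.45},{"dx":0,"dy":0,"dz":0,"wx":0,"wy":0,"wz":0,"hand":-0.45},{"dx":0,"dy":0,"dz":0,"wx":0,"wy":0,"wz":0,"hand":-0.45},{"dx":0,"dy":0,"dz":0,"wx":0,"wy":0,"wz":0,"hand":-0.45},{"dx":0,"dy":0,"dz":-0.01,"wx":0,"wy":0,"wz":0,"hand":-0.45},{"dx":0,"dy":0,"dz":-0.02,"wx":0,"wy":0,"wz":0,"hand":-0.45},{"dx":0,"dy":0,"dz":-0.03,"wx":0,"wy":0,"wz":0,"hand":-0.45},{"dx":0,"dy":0,"dz":-0.03,"wx":0,"wy":0,"wz":0,"hand":-0.45},{"dx":0.02,"dy":-0.027,"dz":0,"wx":0,"wy":0,"wz":0,"hand":-0.3},{"dx":0.025,"dy":-0.027,"dz":0,"wx":0,"wy":0,"wz":0,"hand":-0.3}]}}

```text
time_s: 14.88
eef_pos: [0.4479, -0.4555, 0.0876]
orientation: [0.681, 0.732, -0.0, 0.003]
wrist_force: [-0.8, -0.2, -0.8]
opening: 0.0599
finger_force: 0.0
```

Emit:
{"method": "play_rows", "body": {"steps": [{"dx":0,"dy":0,"dz":0,"wx":0,"wy":0,"wz":7,"hand":-0.3},{"dx":0,"dy":0,"dz":0,"wx":0,"wy":0,"wz":7,"hand":-0.3},{"dx":0,"dy":0,"dz":0,"wx":0,"wy":0,"wz":7,"hand":-0.3},{"dx":0,"dy":0,"dz":0,"wx":0,"wy":0,"wz":7,"hand":-0.3},{"dx":0,"dy":0,"dz":0,"wx":0,"wy":0,"wz":7,"hand":-0.3},{"dx":0,"dy":0,"dz":0,"wx":0,"wy":0,"wz":7,"hand":-0.3},{"dx":0,"dy":0,"dz":0,"wx":0,"wy":0,"wz":7,"hand":-0.3},{"dx":0,"dy":0,"dz":0,"wx":0,"wy":0,"wz":7,"hand":-0.3},{"dx":0,"dy":0,"dz":0,"wx":0,"wy":0,"wz":7,"hand":-0.3},{"dx":0,"dy":0,"dz":0,"wx":0,"wy":0,"wz":7,"hand":-0.3},{"dx":0,"dy":0,"dz":0,"wx":0,"wy":0,"wz":7,"hand":-0.3},{"dx":0,"dy":0,"dz":0,"wx":0,"wy":0,"wz":7,"hand":-0.3}]}}

```text
time_s: 15.88
eef_pos: [0.4471, -0.4531, 0.0855]
orientation: [0.996, 0.085, 0.001, 0.0]
wrist_force: [0.3, -0.3, -0.1]
opening: 0.0597
finger_force: 0.0
```

Emit:
{"method": "play_rows", "body": {"steps": [{"dx":0,"dy":0,"dz":0,"wx":0,"wy":0,"wz":6,"hand":-0.3},{"dx":0,"dy":0,"dz":0,"wx":0,"wy":0,"wz":0,"hand":-0.3}]}}

```text
time_s: 16.05
eef_pos: [0.447, -0.4531, 0.0851]
orientation: [0.999, 0.035, -0.0, 0.0]
wrist_force: [-0.0, 0.2, -1.0]
opening: 0.0597
finger_force: 0.0
```

```bash
python3 - <<'E'
from h import *
s=st()
c=robot.get_calibration("wrist")
a=robot.capture("wrist")[:,:,::-1].copy()
a=np.clip(a*1.4,0,255).astype(np.uint8)
ph=np.radians(4.1);u=np.array([np.cos(ph),np.sin(ph)]);v=np.array([-u[1],u[0]]);F=np.array([.5678,-.4448])
for d,w,z in [(0,.1,.03),(0,-.1,.03),(-.04,.065,.025),(-.04,-.065,.025),(-.096,.065,.025),(-.096,-.065,.025)]:
    r=w2wrist([*(F+d*u+w*v),z],c)[0];cv2.circle(a,(int(r[1]),int(r[0])),3,(0,0,255),1);print(d,w,r.round())
cv2.imwrite("pics/g6.png",a)
E
```

```text
t 16.05 pos [ 0.447  -0.4531  0.0851] q [ 0.999  0.035 -0.     0.   ] yaw 3.97 F [-0.   0.2 -1. ] op 0.0597 ff 0.0
0 0.1 [ 69. 154.]
0 -0.1 [ 69. 407.]
-0.04 0.065 [116. 198.]
-0.04 -0.065 [116. 363.]
-0.096 0.065 [185. 201.]
-0.096 -0.065 [185. 360.]
```

View pics/g6.png

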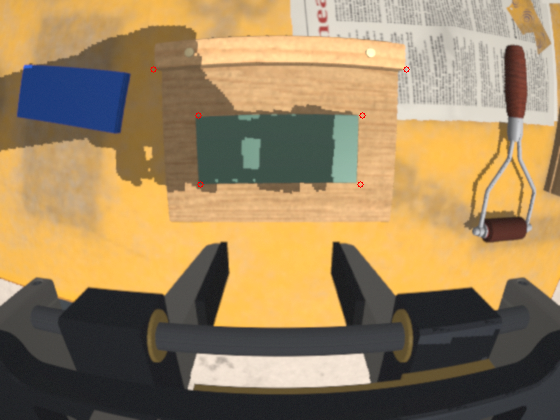

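The blank lies on the board with its corners at the predicted points (near edge row 185, far edge row 115). The fence edge is at row 68. Now the fingers go down behind the near long side to push.

Emit:
{"method": "play_rows", "body": {"steps": [{"dx":0,"dy":0,"dz":0.02,"wx":0,"wy":0,"wz":0,"hand":-0.3},{"dx":0,"dy":0,"dz":0.02,"wx":0,"wy":0,"wz":0,"hand":-0.3},{"dx":0,"dy":0,"dz":0.02,"wx":0,"wy":0,"wz":0,"hand":-0.3},{"dx":0,"dy":0,"dz":0.014,"wx":0,"wy":0,"wz":0,"hand":-0.3},{"dx":0,"dy":0,"dz":0.008,"wx":0,"wy":0,"wz":0,"hand":-0.3},{"dx":0,"dy":0,"dz":0.006,"wx":0,"wy":0,"wz":0,"hand":-0.3},{"dx":0,"dy":0,"dz":0,"wx":0,"wy":0,"wz":0,"hand":-0.3}]}}

```text
time_s: 16.68
eef_pos: [0.4465, -0.453, -0.0039]
orientation: [0.999, 0.036, -0.0, -0.0]
wrist_force: [-0.5, 0.9, -0.3]
opening: 0.0598
finger_force: 0.0
```

Emit:
{"method": "play_rows", "body": {"steps": [{"dx":0.005,"dy":0,"dz":0,"wx":0,"wy":0,"wz":0,"hand":-0.3},{"dx":0.005,"dy":0,"dz":0,"wx":0,"wy":0,"wz":0,"hand":-0.3},{"dx":0.005,"dy":0,"dz":0,"wx":0,"wy":0,"wz":0,"hand":-0.3},{"dx":0.005,"dy":0,"dz":0,"wx":0,"wy":0,"wz":0,"hand":-0.3},{"dx":0.005,"dy":0,"dz":0,"wx":0,"wy":0,"wz":0,"hand":-0.3},{"dx":0.005,"dy":0,"dz":0,"wx":0,"wy":0,"wz":0,"hand":-0.3},{"dx":0.005,"dy":0,"dz":0,"wx":0,"wy":0,"wz":0,"hand":-0.3},{"dx":0.005,"dy":0,"dz":0,"wx":0,"wy":0,"wz":0,"hand":-0.3},{"dx":0.005,"dy":0,"dz":0,"wx":0,"wy":0,"wz":0,"hand":-0.3},{"dx":0,"dy":0,"dz":0,"wx":0,"wy":0,"wz":0,"hand":-0.3}]}}

```text
time_s: 17.52
eef_pos: [0.4933, -0.4496, -0.0034]
orientation: [0.999, 0.036, 0.0, 0.0]
wrist_force: [-0.3, -1.0, 0.1]
opening: 0.0597
finger_force: 0.0
```

Emit:
{"method": "play_rows", "body": {"steps": [{"dx":0.002,"dy":0,"dz":0,"wx":0,"wy":0,"wz":0,"hand":-0.3},{"dx":0.002,"dy":0,"dz":0,"wx":0,"wy":0,"wz":0,"hand":-0.3},{"dx":0.002,"dy":0,"dz":0,"wx":0,"wy":0,"wz":0,"hand":-0.3},{"dx":0,"dy":0,"dz":0,"wx":0,"wy":0,"wz":0,"hand":-0.3}]}}

```text
time_s: 17.85
eef_pos: [0.4981, -0.4493, -0.0034]
orientation: [0.999, 0.036, 0.0, -0.0]
wrist_force: [0.9, 0.6, -0.8]
opening: 0.0599
finger_force: 0.0
```

Emit:
{"method": "play_rows", "body": {"steps": [{"dx":0.0015,"dy":0,"dz":0,"wx":0,"wy":0,"wz":0,"hand":-0.3},{"dx":0,"dy":0,"dz":0,"wx":0,"wy":0,"wz":0,"hand":-0.3}]}}

```text
time_s: 18.02
eef_pos: [0.4994, -0.4494, -0.0033]
orientation: [0.999, 0.036, 0.0, -0.0]
wrist_force: [-0.9, -0.2, -0.1]
opening: 0.0596
finger_force: 0.0
```

Emit:
{"method": "play_rows", "body": {"steps": [{"dx":0.001,"dy":0,"dz":0,"wx":0,"wy":0,"wz":0,"hand":-0.3},{"dx":0.001,"dy":0,"dz":0,"wx":0,"wy":0,"wz":0,"hand":-0.3},{"dx":0,"dy":0,"dz":0,"wx":0,"wy":0,"wz":0,"hand":-0.3}]}}

```text
time_s: 18.27
eef_pos: [0.5014, -0.4492, -0.0033]
orientation: [0.999, 0.036, 0.0, -0.0]
wrist_force: [0.2, 0.2, 0.2]
opening: 0.0593
finger_force: 0.0
```

Emit:
{"method": "play_rows", "body": {"steps": [{"dx":0.001,"dy":0,"dz":0,"wx":0,"wy":0,"wz":0,"hand":-0.3},{"dx":0,"dy":0,"dz":0,"wx":0,"wy":0,"wz":0,"hand":-0.3}]}}

```text
time_s: 18.43
eef_pos: [0.5019, -0.4492, -0.0033]
orientation: [0.999, 0.036, -0.0, -0.0]
wrist_force: [-0.8, -0.2, -1.0]
opening: 0.0598
finger_force: 0.5
```

Emit:
{"method": "play_rows", "body": {"steps": [{"dx":0.001,"dy":0,"dz":0,"wx":0,"wy":0,"wz":0,"hand":-0.3},{"dx":0,"dy":0,"dz":0,"wx":0,"wy":0,"wz":0,"hand":-0.3}]}}

```text
time_s: 18.6
eef_pos: [0.502, -0.4492, -0.0034]
orientation: [0.999, 0.035, -0.001, -0.0]
wrist_force: [-3.9, 0.7, 1.3]
opening: 0.0599
finger_force: 1.9
```

Emit:
{"method": "play_rows", "body": {"steps": [{"dx":0.001,"dy":0,"dz":0,"wx":0,"wy":0,"wz":0,"hand":-0.3},{"dx":0,"dy":0,"dz":0,"wx":0,"wy":0,"wz":0,"hand":-0.3}]}}

```text
time_s: 18.77
eef_pos: [0.5021, -0.4492, -0.0034]
orientation: [0.999, 0.035, -0.001, -0.001]
wrist_force: [-6.1, 1.4, 3.2]
opening: 0.06
finger_force: 3.0
```

```bash
python3 - <<'E'
from h import *
s=st();c=robot.get_calibration("wrist");im=robot.capture("wrist").astype(int)
ph=np.radians(4.1);u=np.array([np.cos(ph),np.sin(ph)]);v=np.array([-u[1],u[0]]);F=np.array([.5678,-.4448])
# profiles along hook x at several y, sampled on lino plane z=.025
for w in (-.055,-.03,0,.03,.055):
    ds=np.arange(-.064,.02,.003);r=w2wrist([[*(F+d*u+w*v),.025] for d in ds],c).round().astype(int)
    print(w,[(round(d*1e3),int(im[a,b,0]-im[a,b,1])) for d,(a,b) in zip(ds,r) if 0<=a<420 and 0<=b<560])
E
```

```text
t 18.7667 pos [ 0.5021 -0.4492 -0.0034] q [ 0.999  0.035 -0.001 -0.001] yaw 4.03 F [-6.1  1.4  3.2] op 0.06 ff 2.963429018855095
-0.055 [(-64, 19), (-61, 19), (-58, 19), (-55, 0), (-52, -14), (-49, -16), (-46, -15), (-43, -16), (-40, -14), (-37, -14), (-34, -14), (-31, -15), (-28, -14), (-25, -16), (-22, -15), (-19, -15), (-16, -16), (-13, -16), (-10, -16), (-7, -15), (-4, -16), (-1, -8), (2, 40), (5, 45), (8, 49), (11, 40), (14, 40), (17, 41)]
-0.03 [(-64, -2), (-61, 0), (-58, -1), (-55, -11), (-52, -15), (-49, -15), (-46, -16), (-43, -14), (-40, -15), (-37, -15), (-34, -15), (-31, -14), (-28, -15), (-25, -14), (-22, -15), (-19, -15), (-16, -15), (-13, -15), (-10, -14), (-7, -29), (-4, -28), (-1, -21), (2, 41), (5, 43), (8, 49), (11, 43), (14, 41), (17, 42)]
0 [(-64, 39), (-61, 38), (-58, 20), (-55, 3), (-52, -16), (-49, -29), (-46, -29), (-43, -30), (-40, -29), (-37, -30), (-34, -28), (-31, -28), (-28, -29), (-25, -17), (-22, -15), (-19, -16), (-16, -14), (-13, -16), (-10, -29), (-7, -29), (-4, -29), (-1, -20), (2, 38), (5, 39), (8, 47), (11, 43), (14, 39), (17, 41)]
0.03 [(-64, 22), (-61, 26), (-58, 17), (-55, -1), (-52, -16), (-49, -16), (-46, -14), (-43, -15), (-40, -16), (-37, -14), (-34, -16), (-31, -14), (-28, -14), (-25, -13), (-22, -14), (-19, -15), (-16, -15), (-13, -14), (-10, -16), (-7, -16), (-4, -15), (-1, -14), (2, 23), (5, 23), (8, 24), (11, 25), (14, 23), (17, 43)]
0.055 [(-64, 36), (-61, 36), (-58, 33), (-55, 3), (-52, -16), (-49, -15), (-46, -16), (-43, -14), (-40, -16), (-37, -16), (-34, -14), (-31, -13), (-28, -14), (-25, -14), (-22, -14), (-19, -14), (-16, -16), (-13, -15), (-10, -15), (-7, -16), (-4, -15), (-1, -16), (2, 23), (5, 23), (8, 23), (11, 27), (14, 23), (17, 22)]
```

The blank is flush: green runs to the fence face at all five stations, and the force is rising against the fence. Backing off and lifting clear.

Emit:
{"method": "play_rows", "body": {"steps": [{"dx":0.001,"dy":0,"dz":0,"wx":0,"wy":0,"wz":0,"hand":-0.3},{"dx":0,"dy":0,"dz":0,"wx":0,"wy":0,"wz":0,"hand":-0.3},{"dx":-0.003,"dy":0,"dz":0,"wx":0,"wy":0,"wz":0,"hand":-0.3},{"dx":-0.005,"dy":0,"dz":0,"wx":0,"wy":0,"wz":0,"hand":-0.3},{"dx":-0.01,"dy":0,"dz":0,"wx":0,"wy":0,"wz":0,"hand":-0.3},{"dx":-0.01,"dy":0,"dz":0,"wx":0,"wy":0,"wz":0,"hand":-0.3},{"dx":0,"dy":0,"dz":-0.03,"wx":0,"wy":0,"wz":0,"hand":-0.3},{"dx":0,"dy":0,"dz":-0.04,"wx":0,"wy":0,"wz":0,"hand":-0.3},{"dx":0,"dy":0,"dz":-0.03,"wx":0,"wy":0,"wz":0,"hand":-0.3},{"dx":0,"dy":0,"dz":0,"wx":0,"wy":0,"wz":0,"hand":-0.3}]}}

```text
time_s: 19.65
eef_pos: [0.4785, -0.4547, 0.1032]
orientation: [0.999, 0.035, 0.004, 0.003]
wrist_force: [0.8, -0.5, -0.2]
opening: 0.0599
finger_force: 0.0
```

```bash
python3 - <<'E'
from h import *
s=st();c=robot.get_calibration("wrist");im=robot.capture("wrist").astype(int)
ph=np.radians(4.1);u=np.array([np.cos(ph),np.sin(ph)]);v=np.array([-u[1],u[0]]);F=np.array([.5678,-.4448])
g=lambda d,w:(lambda r:int(im[r[0],r[1],0]-im[r[0],r[1],1]))(w2wrist([*(F+d*u+w*v),.025],c)[0].round().astype(int))
for w in (-.055,0,.055): print(w,[(round(d*1e3),g(d,w)) for d in np.arange(-.062,-.05,.002)],[(round(d*1e3),g(d,w)) for d in np.arange(-.008,.008,.002)])
for d in (-.045,-.01): 
    ws=np.arange(-.09,.09,.001);k=[w for w in ws if g(d,w)<-5];print(d,"extent",min(k),max(k))
# bystanders before/after from top camera
t=robot.capture("top").astype(int);o=cv2.imread("pics/top0.png")[:,:,::-1].astype(int)
for n,(r,cc) in dict(gouge=(280,183),jar=(143,280),baren=(154,350),blue=(228,297)).items():
    print(n,np.abs(t-o)[r-22:r+22,cc-22:cc+22].mean().round(1))
print("mag",[np.round(x["pixel"]) for x in robot.search_frame("blank_bottom","top")])
E
```

```text
t 19.65 pos [ 0.4785 -0.4547  0.1032] q [0.999 0.035 0.004 0.003] yaw 4.02 F [ 0.8 -0.5 -0.2] op 0.0599 ff 0.0
-0.055 [(-62, 34), (-60, 32), (-58, 33), (-56, 29), (-54, -24), (-52, -24)] [(-8, -25), (-6, -26), (-4, -25), (-2, -24), (0, 27), (2, 39), (4, 41), (6, 42)]
0 [(-62, 17), (-60, 17), (-58, 19), (-56, 11), (-54, -12), (-52, -13)] [(-8, -13), (-6, -17), (-4, -25), (-2, -25), (0, 17), (2, 40), (4, 39), (6, 40)]
0.055 [(-62, 21), (-60, 20), (-58, 17), (-56, 15), (-54, -9), (-52, -13)] [(-8, -13), (-6, -13), (-4, -14), (-2, -13), (0, 5), (2, 21), (4, 20), (6, 20)]
-0.045 extent -0.05899999999999997 0.06700000000000014
-0.01 extent -0.05999999999999997 0.06600000000000014
gouge 25.7
jar 18.7
baren 19.7
blue 25.2
mag [array([228., 296.]), array([222., 394.])]
```

```bash
python3 - <<'E'
from h import *
for n in("scene","top"):
    robot.capture(n)
    for q in ["magazine","blank_bottom","baren","gouge","ink_jar_blue"]:
        print(n,q,[np.round(d["pixel"]).tolist() for d in robot.search_frame(q,n)[:3]])
robot.sense();print(robot.hand_in())
E
```

```text
scene magazine [[254.0, 198.0]]
scene blank_bottom [[233.0, 298.0], [198.0, 351.0]]
scene baren [[191.0, 280.0]]
scene gouge [[313.0, 250.0]]
scene ink_jar_blue [[201.0, 235.0]]
top magazine [[191.0, 218.0]]
top blank_bottom [[225.0, 396.0], [226.0, 295.0], [190.0, 206.0]]
top baren [[152.0, 350.0]]
top gouge [[286.0, 184.0]]
top ink_jar_blue [[144.0, 280.0], [224.0, 393.0]]
the job is handed in; nothing more can be done
None
```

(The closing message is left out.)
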